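# Seat a keyed filter cell on an inspection camera and hold it home

## Task

Take the dust cap off the camera in the cradle and set it, open side down, in the wide bay of the parts tray. Then turn the knurled filter cell on the camera's mount until its hidden keyways drop over the pins, push it fully home against the spring, and finish while still holding it pushed down with the gripper, so that the locking screw could be tightened; do not let go of it at the end. Leave the phone and the paste tin where they lie.

Things in the scene. Friction and masses are not known exactly. Their poses are not given: they have to be found in the camera images.
- camera: Inspection camera, dark finned housing 64 x 64 mm, top 76 mm above the bench, fixed mount-upward on an aluminium cradle plate 130 x 100 x 12 mm (130 along its x). It cannot move. Clamp cheeks with thumb screws at either side reach 38 mm above the bench and 58 mm out in y. Origin on the bench under the vertical mount axis, z up.
- mount_seat (a point): Centre of the mount's flange face (62 mm across, 84 mm above the bench), on which the filter cell's foot sits when home; z up. A spigot 28 mm across rises 20 mm from it. Three pins 5 mm thick, 120 degrees apart, tops 8.5 mm above the flange face, stick out of the spigot under the cell; their direction about the axis differs each time and cannot be read from the camera's pose.
- filter_cell: Knurled aluminium ring with glass on top, 48.5 mm across, 26 mm high, 0.09 kg, loose on the spigot (1 mm play). Origin in the centre of its foot, z up. Three hidden keyways in the foot, 120 degrees apart, 8 mm wide. At the start it lies on the pins, foot 8.5 mm above the flange face; a turn of 20 to 100 degrees either way lines it up (to about 5 degrees).
- cell_top (a point): Centre of the filter cell's top rim, 26 mm above its foot; grip the knurl just below. Lined up and pressed gently, the cell drops 4.5 mm onto the spring ring, then goes 4 mm further home, foot on the flange face; let go, it rises those 4 mm again but stays on the pins.
- dust_cap: Black ribbed plastic dust cap, 59 mm across, 28 mm high, 0.04 kg, open below (bore 53 mm, roof 4 mm thick); it sits over the filter cell at the start, its roof on the cell's top. Origin in the centre of its lower rim, z up, top 28 mm above.
- parts_tray: Grey plastic parts tray, 150 mm along its x by 120 mm, walls 10 mm high and 3 mm thick, fixed to the bench; a divider (8 mm high) at x = +42 mm parts a wide bay (112 x 114 mm, empty) from a narrow bay with small screws. Origin on the bench in its middle.
- tray_bay (a point): Centre of the wide bay's floor, 3 mm above the bench.
- phone: Phone, 70 x 150 x 9 mm, lying flat (150 along its y). Origin in the centre of its underside. Not to be moved. (Fixed things of the room to keep clear of on the right: a laptop, y below -0.28 m, 0.23 m high, and a monitor, x 0.42 to 0.70 m, y below -0.55 m, 0.53 m high.)
- paste_tin: Round tin, 44 mm across, 24 mm high, behind the camera. Origin in the centre of its underside. Not to be moved.
- spring_ring (a joint): Steel spring ring round the pins under the filter cell: how far it is pressed down, 0 to 0.004 m. At 0 its top is 4 mm above the flange face; 0.004 when the cell is home. It pushes the cell up with 4 N at 0 and 9 N at 0.004.
Mind the look-alikes: they are no part of the job. There is more than one size of the dust_cap; the one meant has the size given above.

How it is judged:
By the outcome, as a careful person would: the job done as asked, in the order asked, and still so for the second after the job is handed in, while the arm keeps its last pose, push and grip.
It also fails if it takes over 67 s, if anything falls off the work surface, if the arm or the gripper's body presses on something with over 40 N, if the wrist force passes 120 N, or if a joint passes its speed limit or range.

## Robot

A 6-joint arm with a two-finger parallel gripper is mounted at the origin on a cart in front of the work surface, level with it; the furniture and walls round the work are solid. World frame = base frame: x ahead of the robot, y to its left, z up, the work surface at z = 0. Lengths are in m, angles in rad, forces in N, time in s.
With the tool pointing down it reaches from about 0.35 to 0.775 m from the base axis. Payload 7.3 kg.
Tool frame: the origin (TCP) lies at the centre of the arm's flange, where the gripper is bolted on; the fingertips stand 178 mm ahead of it and the grasp point (between the pads) lies 159 mm ahead of it (tip_extent is the distance from the TCP to the fingertips, in m); z points along the fingers, y is the line along which they close (so a half turn about z gives the same grasp; the last joint's range is limited). The gripper opens to 92 mm and grips with 3 to 60 N. Pads are 19 mm wide; open, the fingers measure 130 mm over their backs; the gripper's body (75 mm by 190 mm) begins 47 mm behind the grasp point.
Start: joints at [0.996, 0.342, 1.524, -0, 1.275, -0.146], TCP at [0.218, 0.477, 0.405] pointing down, gripper open.
Joint ranges: [-2.53, 2.53], [-0.77, 2.02], [0.04, 2.7], [-1, 4.14], [0.28, 2.66], [-3.11, 3.11]. Speed limits (rad/s): [2.57, 2.57, 3.14, 3.14, 3.14, 3.14].

## Interface

Orientations are given as [roll, pitch, yaw] about the fixed x, y, z axes, in that order (R = Rz(yaw) Ry(pitch) Rx(roll)).
In Python, from cell import * gives the robot as it stands.
- The arm moves only by the tool arm_command, never from a script. Its arguments are lists of equal length, an entry for each row: "xyz": the shift along the world's x, y, z in mm, a list of three; "spin": the turn about the world's z in degrees. In form: {"xyz": [[tx, ty, tz], ...], "spin": [spin, ...]}. A call has 1 to 20 rows; each row shifts and turns the commanded pose from where the row before left it; what a row does not reach is not made up. A row lasts 1/10 s, in which the tool goes at most 50 mm and 8.59 degrees, less where a joint would pass 70% of its speed; a pose out of reach is approached as far as the arm can. A call with a gripper value outside its range is refused whole. "jaw" is the opening, from -1 (shut) to 1 (fully open), set as the call begins (left out, the last holds). The fingers move at their own pace and stop on an object; "squeeze" is the grip in N (left out, the last holds). Time passes only in rows, so rows that do not move let the fingers close. It gives the time, the measured TCP pose, the force, the opening and the grip force at its end, in the units of the state.
- observe(): the state, without advancing time (a new reading comes with each control period).
- read_camera(name): name is "side" or "top"; returns a dict with "img" (384x512x3 uint8, red, green, blue), "depth" (384x512 float32, m along the optical axis (not along the pixel's ray), 0 where there is no reading), "fx", "fy", "cx", "cy" (pixels), "world_from_camera" (4x4, takes a point from camera to world coordinates). Camera axes: x right, y up, looking along -z (the intrinsics and any distortion apply to the point x, -y, -z); pixel columns grow to the right and rows downward; lengths in m; the calibration is good to about 2 mm. A picture is of the moment at which its call begins.
- hand_in(): hands the job in; it is judged then, once.
The state is a dict: "time": time; "qpos": joint angles; "qvel": joint speeds; "joint_efforts": joint torques, N m; "tool_pos": TCP position; "tool_rot": TCP orientation; "contact_force": force on the tool from outside, world axes, zero at the start; "torque": the same for the moment, N m; "opening": finger opening in m; "grip_force": force on a finger pad.
Only numpy, scipy, OpenCV 4.12 (cv2) and the standard library are available. Lean on these libraries where they do the work, as an engineer would, in place of code of your own. Each camera call takes 0.05 s, during which the arm holds its last target. There are 200 camera calls.

## Working session

There is one attempt and no reset: what is moved stays moved. The work goes in short steps, Python scripts to look and compute and a tool call to move; the robot and the scene stay as the last step left them, time stands still between calls to the robot, and variables do not carry over. Pictures are saved under pics/ and viewed, at most 10 in all, crops included, and the job is handed in when it is done.

Besides the shell and the picture viewer there is one more tool, called by a JSON object that holds its "fn" and its "kwargs", one argument or row to a line. arm_command: Moves the arm, as the interface text tells. Its arguments: {"type":"object","properties":{"xyz":{"type":"array","items":{"type":"array","items":{"type":"number"}}},"spin":{"type":"array","items":{"type":"number"}},"jaw":{"type":"number"},"squeeze":{"type":"number"}},"required":["xyz","spin"]}

```bash
mkdir -p pics; cat > h.py <<'E'
from cell import *
import numpy as np, cv2
def pts(c):
    h,w=c["depth"].shape; u,v=np.meshgrid(np.arange(w),np.arange(h)); d=c["depth"]
    P=np.stack([(u-c["cx"])/c["fx"]*d,-(v-c["cy"])/c["fy"]*d,-d,np.ones_like(d)],-1)
    W=P@np.array(c["world_from_camera"]).T
    W[d==0]=np.nan
    return W[...,:3]
def save(c,n): cv2.imwrite("pics/"+n+".png",c["img"][...,::-1])
E
python3 - <<'E'
from h import *
for n in("top","side"):
    c=read_camera(n); np.savez(n,**c); save(c,n); print(c.keys(),np.array(c["world_from_camera"]).round(3).tolist())
a=cv2.imread("pics/top.png")
print(observe())
E
```

```text
dict_keys(['img', 'depth', 'fx', 'fy', 'cx', 'cy', 'world_from_camera']) [[-0.018, 0.99, -0.138, 0.42], [-0.999, -0.023, -0.029, 0.078], [-0.032, 0.138, 0.99, 1.146], [0.0, 0.0, 0.0, 1.0]]
dict_keys(['img', 'depth', 'fx', 'fy', 'cx', 'cy', 'world_from_camera']) [[0.865, 0.271, -0.423, 0.189], [-0.502, 0.49, -0.713, -0.508], [0.014, 0.829, 0.56, 0.568], [0.0, 0.0, 0.0, 1.0]]
{'time': 0.1, 'qpos': array([ 9.95989744e-01,  3.42645469e-01,  1.52490176e+00,  1.93491793e-05,
        1.27536899e+00, -1.45985841e-01]), 'qvel': array([-0.00128152, -0.00089305, -0.00250017, -0.00074271, -0.00093508,
       -0.00221053]), 'joint_efforts': array([ 1.58113591e-03, -4.32004237e+01, -2.44693333e+01,  7.19357771e-02,
        5.26465103e-02, -1.09653949e-04]), 'tool_pos': array([0.21820388, 0.47738404, 0.40412511]), 'tool_rot': array([-3.14028587e+00, -2.10841802e-04,  2.71276613e+00]), 'contact_force': array([-0.57018431, -0.0060005 , -0.80236199]), 'torque': array([-0.01886079,  0.02515763, -0.00325212]), 'grip_force': 0.0, 'opening': 0.09129168639561083}
```

View pics/top.png

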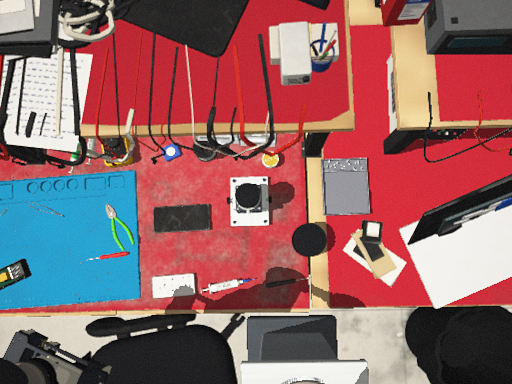

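View pics/side.png

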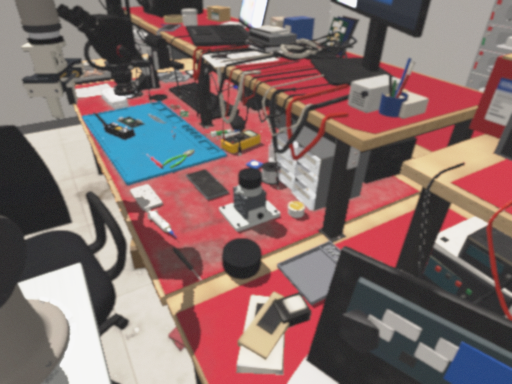

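The top view shows the camera with its cap at about (249,197), the phone at (182,218), the tin at (271,160), the grey tray at (347,186) and a larger black cap at (309,239). The side view agrees: cap at (250,178), large cap at (241,258).

```bash
python3 - <<'E'
from h import *
c=dict(np.load("top.npz")); W=pts(c)
for n,(u,v) in dict(cap=(248,195),big=(309,240),phone=(182,218),tin=(271,160),tray=(347,190),traytop=(347,162),plate=(235,220),benchA=(230,260),traybench=(347,225),white=(175,285)).items(): print(n,W[v-1:v+2,u-1:u+2].reshape(-1,3).mean(0).round(4))
def fit(W,lo,hi,box):
    m=(W[...,2]>lo)&(W[...,2]<hi)&(W[...,0]>box[0])&(W[...,0]<box[1])&(W[...,1]>box[2])&(W[...,1]<box[3])
    p=W[m][:,:2].astype(np.float32)
    print(len(p),W[m][:,2].mean().round(4),p.min(0),p.max(0),cv2.minAreaRect(p),cv2.minEnclosingCircle(p))
x,y=W[195,248,:2]
b=(x-.1,x+.1,y-.1,y+.1)
print("plate");fit(W,.006,.02,b)
print("cap top");fit(W,.135-.018,.17,b)
Ws=pts(dict(np.load("side.npz"))); print("cap side cam");fit(Ws,.14,.16,b)
x,y=W[190,347,:2]; print("tray");fit(W,.0015,.016,(x-.12,x+.12,y-.12,y+.12))
x,y=W[240,309,:2]; print("big");fit(W,W[240,309,2]-.006,.2,(x-.06,x+.06,y-.06,y+.06))
a=cv2.imread("pics/top.png")[130:270,200:400]; cv2.imwrite("pics/topz.png",cv2.resize(a,None,fx=4,fy=4,interpolation=3))
E
```

```text
cap [0.5587 0.1279 0.1231]
big [ 0.452  -0.0202  0.041 ]
phone [nan nan nan]
tin [0.6637 0.0707 0.0245]
tray [ 0.5824 -0.1281  0.003 ]
traytop [ 0.6574 -0.1313  0.0049]
plate [0.5085 0.1683 0.0134]
benchA [0.4052 0.1835 0.0016]
traybench [ 0.4903 -0.1244 -0.0005]
white [0.3441 0.3259 0.0086]
plate
1015 0.0128 [0.46456933 0.03072604] [0.6584848  0.22693825] ((0.5618230104446411, 0.1289888173341751), (0.19444622099399567, 0.1954149603843689), 89.38705444335938) ((0.5764678716659546, 0.128832146525383), 0.12797333300113678)
cap top
505 0.1253 [0.5302745 0.1016078] [0.6556859  0.18234633] ((0.5960423946380615, 0.13895563781261444), (0.13490355014801025, 0.05758606642484665), 13.157090187072754) ((0.5942038297653198, 0.14983393251895905), 0.06919343769550323)
cap side cam
10 0.154 [0.63890654 0.1283516 ] [0.6579356  0.18050784] ((0.6481597423553467, 0.1550358235836029), (0.05454370379447937, 0.005731474608182907), 70.68071746826172) ((0.6498886346817017, 0.15442971885204315), 0.027391431853175163)
tray
3187 0.0046 [ 0.46395946 -0.24841042] [ 0.70282507 -0.00875519] ((0.5832834243774414, -0.12866301834583282), (0.23866723477840424, 0.23957598209381104), 0.12867696583271027) ((0.5825999975204468, -0.12997674942016602), 0.16631914675235748)
big
889 0.0407 [ 0.41186985 -0.0634667 ] [0.49511206 0.02003015] ((0.4535800516605377, -0.02181805670261383), (0.0834602415561676, 0.08305905759334564), 88.9319839477539) ((0.4527966380119324, -0.021385297179222107), 0.042710162699222565)
```

View pics/topz.png

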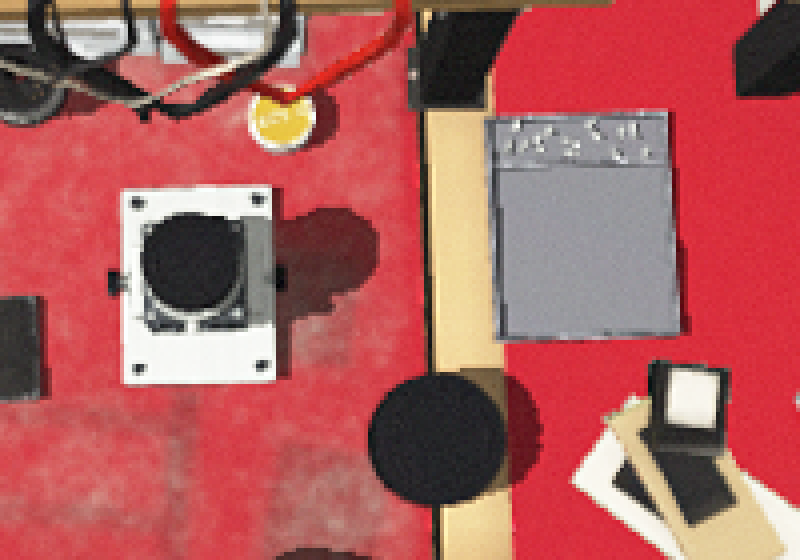

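The crop shows the cap centred at (193,262) on its cradle and a tray with the screws' narrow bay at the far end (rows 115-165). The large cap at (437,438) is 83 mm across, so it is the look-alike. Cables hang beyond the camera, so I'll measure their clearance too.

```bash
python3 - <<'E'
from h import *
W=pts(dict(np.load("top.npz")));Ws=pts(dict(np.load("side.npz")))
def sel(W,lo,hi,b): return W[(W[...,2]>lo)&(W[...,2]<hi)&(W[...,0]>b[0])&(W[...,0]<b[1])&(W[...,1]>b[2])&(W[...,1]<b[3])]
for n,w in(("top",W),("side",Ws)):
    p=sel(w,.1175,.128,(.515,.605,.085,.175)); q=p[:,:2].astype(np.float32)
    print(n,len(p),p.mean(0).round(4),np.median(p[:,2]).round(4),cv2.minEnclosingCircle(q),q.min(0),q.max(0))
p=sel(W,.007,.016,(.48,.64,.07,.19));q=p[:,:2].astype(np.float32);print("plate",len(q),cv2.minAreaRect(q))
# obstacles near the camera
for w in(W,Ws):
    for r in(.08,.1,.12,.15):
        d=np.hypot(w[...,0]-.559,w[...,1]-.129); p=w[(d<r)&(w[...,2]>.126)]
        print(r,len(p),p.min(0).round(3) if len(p) else "",p.max(0).round(3) if len(p) else "")
# obstacles over tray
p=sel(np.concatenate([W.reshape(-1,3),Ws.reshape(-1,3)])[None],.03,1,(.45,.72,-.25,.08));print("overtray",len(p),p.min(0) ,p.max(0))
# tray by colour
c=dict(np.load("top.npz"));im=c["img"].astype(int);m=(np.ptp(im,-1)<28)&(im.mean(-1)>60)&(im.mean(-1)<170)
m&=(W[...,2]<.02)&(abs(W[...,0]-.58)<.11)&(abs(W[...,1]+.128)<.09)
m=cv2.morphologyEx(m.astype(np.uint8),cv2.MORPH_OPEN,np.ones((3,3)))>0
q=W[m][:,:2].astype(np.float32);print("tray",len(q),cv2.minAreaRect(q),q.min(0),q.max(0))
E
```

```text
top 478 [0.5589 0.13   0.1233] 0.1232 ((0.5590398907661438, 0.12997767329216003), 0.02946961671113968) [0.5302745 0.1016078] [0.58803296 0.15908864]
side 267 [0.5594 0.1272 0.1219] 0.1221 ((0.5605032444000244, 0.12985976040363312), 0.030128812417387962) [0.5313738  0.10150696] [0.5889769  0.15944488]
plate 880 ((0.5576114654541016, 0.1296817660331726), (0.09811719506978989, 0.13014109432697296), 89.35061645507812)
0.08 53 [0.532 0.106 0.126] [0.639 0.156 0.171]
0.1 398 [0.532 0.071 0.126] [0.659 0.183 0.269]
0.12 1087 [0.532 0.047 0.126] [0.679 0.217 0.295]
0.15 2684 [0.532 0.014 0.126] [0.708 0.25  0.298]
0.08 3 [0.638 0.128 0.161] [0.639 0.132 0.169]
0.1 356 [0.636 0.079 0.158] [0.659 0.18  0.262]
0.12 1118 [0.636 0.049 0.129] [0.678 0.213 0.293]
0.15 2177 [0.636 0.014 0.126] [0.709 0.249 0.294]
overtray 12509 [ 0.45000842 -0.24999903  0.03001648] [0.71998539 0.07997623 0.29855981]
tray 2342 ((0.5926864743232727, -0.12257054448127747), (0.14863619208335876, 0.12090910971164703), 0.8732388019561768) [ 0.51828814 -0.18301316] [ 0.66739035 -0.0615897 ]
```

{"fn": "arm_command", "kwargs": {
  "xyz": [
    [23, -23, 0],
    [23, -23, 0],
    [23, -23, 0],
    [23, -23, 0],
    [23, -23, 0],
    [23, -23, 0],
    [23, -23, 0],
    [23, -23, 0],
    [23, -23, 0],
    [23, -23, 0],
    [23, -23, 0],
    [23, -23, 0],
    [23, -23, 0],
    [23, -23, 0],
    [19, -25, -40],
    [0, 0, 0],
    [0, 0, 0]
  ],
  "spin": [1.8, 1.8, 1.8, 1.8, 1.8, 1.8, 1.8, 1.8, 1.8, 1.8, 1.8, 1.8, 1.8, 1.2, 0, 0, 0],
  "jaw": 1
}}

```text
time: 1.8
tool_pos: [0.559, 0.1304, 0.3643]
tool_rot: [3.141, -0.003, 3.141]
contact_force: [-0.4, 0.1, 0.5]
opening: 0.0914
grip_force: 0.0
```

```bash
python3 - <<'E'
from h import *
o=observe();print(o["time"],o["tool_pos"].round(4),o["tool_rot"].round(4),o["contact_force"].round(2))
P=np.concatenate([pts(dict(np.load(n+".npz"))).reshape(-1,3) for n in("top","side")])
P=P[(P[:,2]>.14)&(P[:,2]<.30)]
d=P[:,:2]-[.559,.130]
for f in range(-90,91,5):
    a=np.radians(f); ey=np.array([np.sin(a),np.cos(a)]);ex=np.array([np.cos(a),-np.sin(a)])
    n=((abs(d@ey)<.098)&(abs(d@ex)<.041)).sum(); print((f,n),end=" ")
print()
Q=P[(np.hypot(*d.T)<.105)]; 
for lo in np.arange(.05,.2,.0):pass
E
```

```text
1.8 [0.559  0.1304 0.3643] [ 3.1415e+00 -3.1000e-03  3.1407e+00] [-0.37  0.14  0.46]
(-90, np.int64(660)) (-85, np.int64(677)) (-80, np.int64(623)) (-75, np.int64(542)) (-70, np.int64(510)) (-65, np.int64(454)) (-60, np.int64(374)) (-55, np.int64(302)) (-50, np.int64(238)) (-45, np.int64(182)) (-40, np.int64(89)) (-35, np.int64(22)) (-30, np.int64(1)) (-25, np.int64(0)) (-20, np.int64(0)) (-15, np.int64(0)) (-10, np.int64(0)) (-5, np.int64(0)) (0, np.int64(0)) (5, np.int64(0)) (10, np.int64(0)) (15, np.int64(0)) (20, np.int64(0)) (25, np.int64(0)) (30, np.int64(0)) (35, np.int64(21)) (40, np.int64(91)) (45, np.int64(164)) (50, np.int64(217)) (55, np.int64(261)) (60, np.int64(276)) (65, np.int64(296)) (70, np.int64(388)) (75, np.int64(495)) (80, np.int64(605)) (85, np.int64(634)) (90, np.int64(660)) Traceback (most recent call last):
  File "<stdin>", line 11, in <module>
ZeroDivisionError: float division by zero
```

{"fn": "arm_command", "kwargs": {
  "xyz": [
    [0, -0.5, -20],
    [0, 0, -20],
    [0, 0, -20],
    [0, 0, -15],
    [0, 0, -9],
    [0, 0, -5],
    [0, 0, 0]
  ],
  "spin": [0, 0, 0, 0, 0, 0, 0]
}}

```text
time: 2.5
tool_pos: [0.5588, 0.1309, 0.2767]
tool_rot: [3.141, 0.0, -3.14]
contact_force: [0.1, -0.4, 0.1]
opening: 0.0918
grip_force: 0.0
```

{"fn": "arm_command", "kwargs": {
  "xyz": [
    [0, 0, 0],
    [0, 0, 0],
    [0, 0, 0],
    [0, 0, 0],
    [0, 0, 0],
    [0, 0, 0]
  ],
  "spin": [0, 0, 0, 0, 0, 0],
  "jaw": -1,
  "squeeze": 12
}}

```text
time: 3.1
tool_pos: [0.559, 0.1304, 0.2766]
tool_rot: [3.141, 0.0, -3.141]
contact_force: [-0.5, -0.1, 0.7]
opening: 0.0591
grip_force: 12.0
```

{"fn": "arm_command", "kwargs": {
  "xyz": [
    [0, 0, 4],
    [0, 0, 8],
    [0, 0, 12],
    [0, 0, 16],
    [0, 0, 20],
    [0, 0, 10],
    [0, 0, 0]
  ],
  "spin": [0, 0, 0, 0, 0, 0, 0]
}}

```text
time: 3.8
tool_pos: [0.5592, 0.1305, 0.3486]
tool_rot: [3.141, 0.004, -3.141]
contact_force: [0.1, -0.7, -0.3]
opening: 0.0595
grip_force: 12.0
```

```bash
python3 - <<'E'
from h import *
c=read_camera("side");np.savez("side2",**c); cv2.imwrite("pics/s2.png",cv2.resize(c["img"][100:300,180:380,::-1],None,fx=3,fy=3,interpolation=3))
P=np.concatenate([pts(dict(np.load(n+".npz"))).reshape(-1,3) for n in("top","side")])
d=P-[.5765,-.1228,0]
m=(abs(d[:,0])<.06)&(abs(d[:,1])<.12)&(P[:,2]>.05)&(P[:,2]<.4);print(m.sum(),P[m][:8])
E
```

```text
0 []
```

View pics/s2.png

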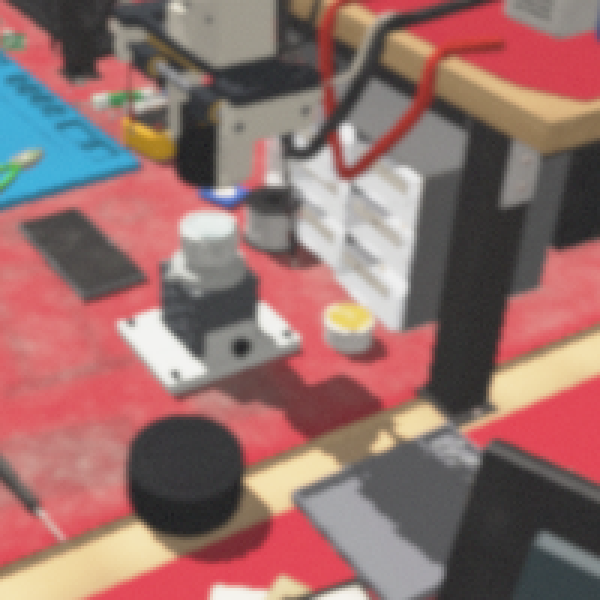

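The cap hangs in the gripper and the cell is left bare on the mount, at about (210,240) in the crop. The gripper's body is long across y.

{"fn": "arm_command", "kwargs": {
  "xyz": [
    [1, -15, 0],
    [2, -25, 0],
    [2, -30, 0],
    [2, -30, 0],
    [2, -30, 0],
    [2, -30, 0],
    [2, -30, 0],
    [2, -30, 0],
    [1, -20, 0],
    [1, -13, 0],
    [0, 0, -30],
    [0, 0, -35],
    [0, 0, -35],
    [0, 0, -30],
    [0, 0, -15],
    [0, 0, -8],
    [0, 0, 0],
    [0, 0, 0]
  ],
  "spin": [0, 0, 0, 0, 0, 0, 0, 0, 0, 0, 0, 0, 0, 0, 0, 0, 0, 0]
}}

```text
time: 5.65
tool_pos: [0.5762, -0.1228, 0.194]
tool_rot: [-3.141, 0.001, -3.141]
contact_force: [-0.2, -0.2, 0.3]
opening: 0.0595
grip_force: 12.0
```

{"fn": "arm_command", "kwargs": {
  "xyz": [
    [0, 0, -4],
    [0, 0, -3],
    [0, 0, -1],
    [0, 0, -1],
    [0, 0, 0],
    [0, 0, 0]
  ],
  "spin": [0, 0, 0, 0, 0, 0]
}}

```text
time: 6.25
tool_pos: [0.5759, -0.1226, 0.1852]
tool_rot: [-3.142, 0.0, -3.141]
contact_force: [-2.5, 1.0, 6.5]
opening: 0.0593
grip_force: 12.0
```

{"fn": "arm_command", "kwargs": {
  "xyz": [
    [0, 0, 0],
    [0, 0, 0],
    [0, 0, 0],
    [0, 0, 0]
  ],
  "spin": [0, 0, 0, 0],
  "jaw": 0.45
}}

```text
time: 6.65
tool_pos: [0.5759, -0.1226, 0.1843]
tool_rot: [3.141, -0.0, -3.141]
contact_force: [0.1, -0.4, -0.6]
opening: 0.0666
grip_force: 0.0
```

{"fn": "arm_command", "kwargs": {
  "xyz": [
    [0, 0, 10],
    [0, 0, 25],
    [0, 0, 40],
    [0, 0, 40],
    [0, 0, 40],
    [0, 20, 20],
    [-2, 35, 0],
    [-3, 40, 0],
    [-3, 40, 0],
    [-3, 40, 0],
    [-3, 40, 0],
    [-3, 20, 0],
    [0, 0, 0]
  ],
  "spin": [0, 0, 0, 0, 0, 0, 0, 0, 3, 6, 8, 8, 0]
}}

```text
time: 7.95
tool_pos: [0.5582, 0.115, 0.3602]
tool_rot: [3.141, 0.001, -2.698]
contact_force: [0.2, -0.9, -1.2]
opening: 0.0662
grip_force: 0.0
```

```bash
python3 - <<'E'
from h import *
W=pts(dict(np.load("side2.npz")))
m=(abs(W[...,0]-.559)<.045)&(abs(W[...,1]-.13)<.045)&(W[...,2]>.114)&(W[...,2]<.125)
q=W[m];print(len(q),np.median(q[:,2]),q.min(0),q.max(0),cv2.minEnclosingCircle(q[:,:2].astype(np.float32)))
c=read_camera("top"); W=pts(c)
m=(abs(W[...,0]-.576)<.05)&(abs(W[...,1]+.123)<.05)&(W[...,2]>.024)&(W[...,2]<.05)
q=W[m];print("cap",len(q),np.median(q[:,2]),q.min(0),q.max(0),cv2.minEnclosingCircle(q[:,:2].astype(np.float32)))
c2=read_camera("side")
a=np.hstack([cv2.resize(c["img"][130:270,200:400],(600,420),interpolation=3)]) ;cv2.imwrite("pics/t3.png",a[...,::-1])
E
```

```text
185 0.11697010649774936 [0.53684468 0.10646575 0.11410245] [0.58208607 0.15413904 0.11975849] ((0.5593713521957397, 0.1299445778131485), 0.025397557765245438)
cap 413 0.03149647600880878 [ 0.54733638 -0.1517168   0.02617073] [ 0.60525715 -0.09278982  0.03695917] ((0.5765012502670288, -0.12237649410963058), 0.029785504564642906)
```

View pics/t3.png

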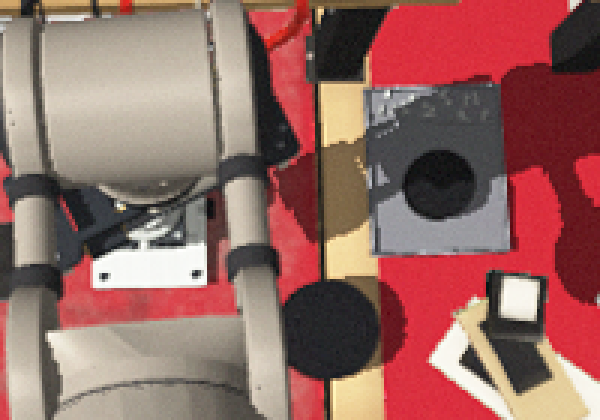

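The cap stands at (440,184) in the crop, in the middle of the wide bay with its top at 31 mm, as it must. Next I'll grip the cell.

{"fn": "arm_command", "kwargs": {
  "xyz": [
    [1, 15, 0],
    [0, 0, -20],
    [0, 0, -25],
    [0, 0, -20],
    [0, 0, -12],
    [0, 0, -6],
    [0, 0, -4],
    [0, 0, 0],
    [0, 0, 0]
  ],
  "spin": [0, 0, 0, 0, 0, 0, 0, 0, 0]
}}

```text
time: 8.95
tool_pos: [0.5602, 0.1274, 0.2732]
tool_rot: [-3.141, 0.001, -2.705]
contact_force: [-0.7, -0.8, -0.1]
opening: 0.0666
grip_force: 0.0
```

{"fn": "arm_command", "kwargs": {
  "xyz": [
    [0, 0, 0],
    [0, 0, 0],
    [0, 0, 0],
    [0, 0, 0],
    [0, 0, 0]
  ],
  "spin": [0, 0, 0, 0, 0],
  "jaw": -1,
  "squeeze": 30
}}

```text
time: 9.45
tool_pos: [0.5598, 0.128, 0.2728]
tool_rot: [3.141, 0.001, -2.705]
contact_force: [-2.9, 4.7, 4.6]
opening: 0.048
grip_force: 30.0
```

{"fn": "arm_command", "kwargs": {
  "xyz": [
    [-0.8, 1.5, 0],
    [0, 0, 0],
    [0, 0, 0]
  ],
  "spin": [0, 0, 0]
}}

```text
time: 9.75
tool_pos: [0.5595, 0.1286, 0.2728]
tool_rot: [-3.141, 0.001, -2.705]
contact_force: [0.8, -0.7, 5.4]
opening: 0.0483
grip_force: 30.0
```

{"fn": "arm_command", "kwargs": {
  "xyz": [
    [0, 0, -0.5],
    [0, 0, 0],
    [0, 0, 0]
  ],
  "spin": [0, 0, 0]
}}

```text
time: 10.05
tool_pos: [0.5594, 0.1286, 0.2727]
tool_rot: [-3.141, 0.001, -2.705]
contact_force: [-1.0, -1.9, 7.3]
opening: 0.048
grip_force: 30.0
```

{"fn": "arm_command", "kwargs": {
  "xyz": [
    [0, 0, 0],
    [0, 0, 0],
    [0, 0, 0],
    [0, 0, 0],
    [0, 0, 0]
  ],
  "spin": [-3, -3, -3, -3, 0]
}}

```text
time: 10.55
tool_pos: [0.5595, 0.1288, 0.2727]
tool_rot: [-3.141, 0.002, -2.916]
contact_force: [-0.1, -0.6, 7.9]
opening: 0.0482
grip_force: 30.0
```

{"fn": "arm_command", "kwargs": {
  "xyz": [
    [0, 0, 0],
    [0, 0, 0],
    [0, 0, 0],
    [0, 0, 0]
  ],
  "spin": [-3, -3, -3, 0]
}}

```text
time: 10.95
tool_pos: [0.5595, 0.1288, 0.2727]
tool_rot: [3.142, 0.002, -3.073]
contact_force: [0.0, 0.3, 7.1]
opening: 0.048
grip_force: 30.0
```

{"fn": "arm_command", "kwargs": {
  "xyz": [
    [0, 0, 0],
    [0, 0, 0],
    [0, 0, 0],
    [0, 0, 0]
  ],
  "spin": [-3, -3, -2, 0]
}}

```text
time: 11.35
tool_pos: [0.5594, 0.1288, 0.2727]
tool_rot: [3.141, 0.002, 3.071]
contact_force: [-1.0, -0.5, 8.1]
opening: 0.0481
grip_force: 30.0
```

{"fn": "arm_command", "kwargs": {
  "xyz": [
    [0, 0, 0],
    [0, 0, 0],
    [0, 0, 0],
    [0, 0, 0]
  ],
  "spin": [-3, -3, -2, 0]
}}

```text
time: 11.75
tool_pos: [0.5593, 0.1289, 0.2727]
tool_rot: [3.141, 0.001, 2.932]
contact_force: [-0.4, 0.6, 7.5]
opening: 0.0483
grip_force: 30.0
```

{"fn": "arm_command", "kwargs": {
  "xyz": [
    [0, 0, 0],
    [0, 0, 0],
    [0, 0, 0],
    [0, 0, 0]
  ],
  "spin": [-3, -3, -1, 0]
}}

```text
time: 12.15
tool_pos: [0.5593, 0.129, 0.2727]
tool_rot: [3.141, 0.001, 2.81]
contact_force: [-0.7, 1.0, 8.8]
opening: 0.048
grip_force: 30.0
```

{"fn": "arm_command", "kwargs": {
  "xyz": [
    [0, 0, 0],
    [0, 0, 0],
    [0, 0, 0],
    [0, 0, 0]
  ],
  "spin": [-3, -3, -1, 0]
}}

```text
time: 12.55
tool_pos: [0.5593, 0.1291, 0.2727]
tool_rot: [3.141, 0.001, 2.688]
contact_force: [-1.8, 1.1, 8.1]
opening: 0.0481
grip_force: 30.0
```

{"fn": "arm_command", "kwargs": {
  "xyz": [
    [0, 0, 1.5],
    [0, 0, 0],
    [0, 0, 0],
    [0, 0, 0]
  ],
  "spin": [0, 0, 0, 0],
  "jaw": 0.45
}}

```text
time: 12.95
tool_pos: [0.5591, 0.1288, 0.273]
tool_rot: [-3.141, -0.001, 2.688]
contact_force: [-0.3, -0.4, -0.0]
opening: 0.0662
grip_force: 0.0
```

{"fn": "arm_command", "kwargs": {
  "xyz": [
    [0, 0, 0],
    [0, 0, 0],
    [0, 0, 0],
    [0, 0, 0],
    [0, 0, 0],
    [0, 0, 0],
    [0, 0, 0],
    [0, 0, 0],
    [0, 0, 0],
    [0, 0, 0],
    [0, 0, 0],
    [0, 0, 0]
  ],
  "spin": [5, 5, 5, 5, 5, 5, 5, 5, 5, 5, 0, 0]
}}

```text
time: 14.15
tool_pos: [0.5591, 0.1289, 0.2732]
tool_rot: [3.141, -0.0, -2.725]
contact_force: [-0.3, -0.8, -0.7]
opening: 0.0664
grip_force: 0.0
```

{"fn": "arm_command", "kwargs": {
  "xyz": [
    [0, 0, 0],
    [0, 0, 0],
    [0, 0, 0],
    [0, 0, 0],
    [0, 0, -1.5],
    [0, 0, 0]
  ],
  "spin": [0, 0, 0, 0, 0, 0],
  "jaw": -1
}}

```text
time: 14.75
tool_pos: [0.5591, 0.1289, 0.2731]
tool_rot: [-3.141, 0.001, -2.722]
contact_force: [-3.4, -0.3, 8.7]
opening: 0.0478
grip_force: 30.0
```

{"fn": "arm_command", "kwargs": {
  "xyz": [
    [0, 0, 0],
    [0, 0, 0],
    [0, 0, 0],
    [0, 0, 0]
  ],
  "spin": [-3, -3, -2, 0]
}}

```text
time: 15.15
tool_pos: [0.5594, 0.129, 0.2731]
tool_rot: [-3.141, 0.002, -2.863]
contact_force: [-1.4, -0.2, 6.9]
opening: 0.0479
grip_force: 30.0
```

{"fn": "arm_command", "kwargs": {
  "xyz": [
    [0, 0, 0],
    [0, 0, 0],
    [0, 0, 0],
    [0, 0, 0]
  ],
  "spin": [-3, -3, -2, 0]
}}

```text
time: 15.55
tool_pos: [0.5595, 0.1289, 0.2731]
tool_rot: [-3.141, 0.002, -3.002]
contact_force: [-1.4, -1.0, 6.1]
opening: 0.048
grip_force: 30.0
```

{"fn": "arm_command", "kwargs": {
  "xyz": [
    [0, 0, 0],
    [0, 0, 0],
    [0, 0, 0],
    [0, 0, 0]
  ],
  "spin": [-3, -3, -2, 0]
}}

```text
time: 15.95
tool_pos: [0.5592, 0.129, 0.2723]
tool_rot: [3.141, 0.001, 3.142]
contact_force: [-0.4, 1.2, 2.4]
opening: 0.048
grip_force: 30.0
```

The force fell and z sank, so the keyways are probably finding the pins. I'll press gently.

{"fn": "arm_command", "kwargs": {
  "xyz": [
    [0, 0, -1],
    [0, 0, -1],
    [0, 0, 0]
  ],
  "spin": [0, 0, 0]
}}

```text
time: 16.25
tool_pos: [0.5593, 0.1294, 0.2707]
tool_rot: [3.14, 0.002, -3.141]
contact_force: [-1.5, 3.2, 6.9]
opening: 0.0481
grip_force: 30.0
```

{"fn": "arm_command", "kwargs": {
  "xyz": [
    [0, 0, 0],
    [0, 0, -1],
    [0, 0, -1],
    [0, 0, 0]
  ],
  "spin": [-1.5, 0, 0, 0]
}}

```text
time: 16.65
tool_pos: [0.5591, 0.1295, 0.2681]
tool_rot: [3.14, 0.0, 3.117]
contact_force: [-0.4, 5.4, 5.2]
opening: 0.0481
grip_force: 30.0
```

{"fn": "arm_command", "kwargs": {
  "xyz": [
    [0, 1, -1],
    [0, 0, -1],
    [0, 0, -1],
    [0, 0, -1],
    [0, 0, 0]
  ],
  "spin": [-1, 0, 0, 0, 0]
}}

```text
time: 17.15
tool_pos: [0.5592, 0.1299, 0.265]
tool_rot: [3.142, 0.001, 3.1]
contact_force: [-3.4, 1.0, 10.9]
opening: 0.0482
grip_force: 30.0
```

{"fn": "arm_command", "kwargs": {
  "xyz": [
    [0, 0, -1],
    [0, 0, -1],
    [0, 0, 0],
    [0, 0, 0]
  ],
  "spin": [0, 0, 0, 0],
  "squeeze": 45
}}

```text
time: 17.55
tool_pos: [0.559, 0.1299, 0.2648]
tool_rot: [3.141, 0.002, 3.1]
contact_force: [-9.5, 0.9, 25.0]
opening: 0.0475
grip_force: 45.0
```

{"fn": "arm_command", "kwargs": {
  "xyz": [
    [0, 0, -1],
    [0, 0, 0],
    [0, 0, 0]
  ],
  "spin": [0, 0, 0]
}}

```text
time: 17.85
tool_pos: [0.5589, 0.1299, 0.2648]
tool_rot: [3.141, 0.003, 3.1]
contact_force: [-11.9, 0.5, 31.5]
opening: 0.0481
grip_force: 45.0
```

{"fn": "arm_command", "kwargs": {
  "xyz": [
    [-1, 0, 1],
    [0, 0, 0],
    [0, 0, 0]
  ],
  "spin": [0, 0, 0]
}}

```text
time: 18.15
tool_pos: [0.5586, 0.1299, 0.2648]
tool_rot: [3.141, 0.004, 3.1]
contact_force: [-4.7, 1.2, 21.8]
opening: 0.0475
grip_force: 45.0
```

```bash
python3 - <<'E'
from h import *
c=read_camera("side");W=pts(c)
m=(np.hypot(W[...,0]-.559,W[...,1]-.13)<.0235)&(W[...,2]>.10)&(W[...,2]<.12)
print(m.sum(),np.percentile(W[m][:,2],[5,25,50,75,95]).round(4))
cv2.imwrite("pics/s4.png",cv2.resize(c["img"][140:240,200:330,::-1],None,fx=6,fy=6,interpolation=3))
o=observe();print(o["tool_pos"].round(4),o["contact_force"].round(1),o["torque"].round(2),o["time"])
E
```

```text
106 [0.1012 0.1062 0.1083 0.1089 0.1099]
[0.5586 0.1299 0.2648] [-5.1  0.9 22.5] [0.32 0.74 0.01] 18.2
```

View pics/s4.png

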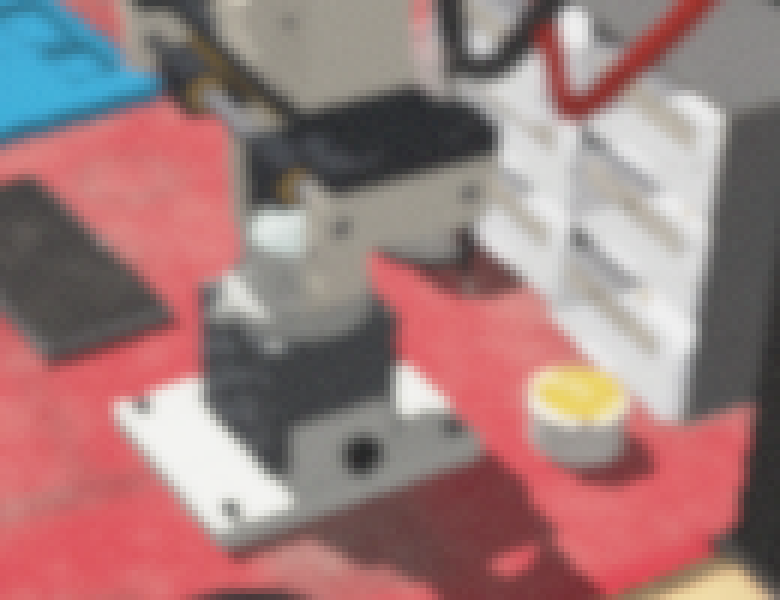

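The picture shows the cell held between the fingers at about (275,250). By the same camera its top sits 8.7 mm lower than before, so it is home, with a 22 N push against a hard stop. The phone and the tin are where they were. I'll hand in.

```bash
python3 -c "
from cell import *
print(hand_in())"
```

```text
the job is handed in; nothing more can be done
None
```

The job is handed in: the dust cap stands open side down in the wide bay, and the filter cell is turned onto its pins and still held fully home with about 22 N; the verdict was not shown to me.

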